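# Gauge the clamped insert's radius

## Task

Find which of the four coloured radius gauges fits the steel insert clamped in the seat of the fixture plate (between the two blue clamps), whose curve may be a ridge or a hollow of either radius. Leave the one that fits sitting upright and fully home on that insert, square to it, near the middle of its length and not rocking, with the other three standing upright on the grey mat. Leave the bottle, mouse and marker where they are.

Things in the scene. Friction and masses are not known exactly. Their poses are not given: they have to be found in the camera images.
- plate: aluminium fixture plate 220 (x) by 310 (y) by 12 mm, fixed; origin: centre of its underside. Four steel inserts, each 60 mm long in plate x and fixed, stand on it: ONE is clamped in the seat, alone on the -x half (toward the robot); three spares stand in a row on the +x half. Which one is in the seat changes from run to run.
- seat (a point): top of the plate in the middle of the seat, under the clamped insert, 60 mm from the plate's centre toward plate -x. A low blue clamp dog stands on either side in y (outsides 154 mm apart, tops 18 mm above the plate).
- seat_axis (a point): 50 mm above seat, axes as the plate's: arc axis (along x, mid-length) of the clamped insert, which is one of four: a ridge of radius 32 or 40 mm (cylinder about this axis, crest that far above), or a hollow of radius 32 or 40 mm (floor that far below, level rims half a radius below this point). A gauge that fits rests upright with its arc centre on this point.
- seat_hints (a point): same point as seat_axis. Where a gauge's arc centre comes to rest if it does not fit: right kind but wrong radius, 8 mm too low (loose, rocks) or about 13 mm too high (astride its tips); convex gauge on a ridge: its flat foot stands on the crest; concave gauge on a hollow: its feet meet the rims, over 25 mm too low.
- spares (a point): top of the plate in the middle of the row of three spare inserts (100 mm apart in plate y, 130 mm beyond the seat in plate +x, up to 90 mm tall above the plate). Not to be measured; keep clear.
- mat: grey gauge mat 220 (x) by 280 (y) by 4 mm, fixed. Origin: centre of its underside. The gauges start standing on it, two by two.
- blue: blue CONCAVE radius gauge, arc radius 32 mm: 24 mm thick arch open below, 34 mm wide tab on top; 85 mm wide, 66 mm tall, 0.16 kg. Stands on two flat feet 58 mm apart inside. Origin: middle of the foot plane; x thickness, y width, z up; same front and back. Arc spans 60 degrees either side of straight up about a centre 14 mm below the origin.
- orange: orange CONCAVE radius gauge, arc radius 40 mm: 24 mm thick arch open below, 34 mm wide tab on top; 99 mm wide, 70 mm tall, 0.16 kg. Stands on two flat feet 72 mm apart inside. Origin: middle of the foot plane; x thickness, y width, z up; same front and back. Arc spans 60 degrees either side of straight up about a centre 18 mm below the origin.
- yellow: yellow CONVEX radius gauge, arc radius 32 mm: 24 mm thick plate rounded below, 34 mm wide tab on top; 55 mm wide, 76 mm tall, 0.16 kg. Arc spans 20 to 60 degrees either side of straight down about a centre 30.1 mm above the origin; below it is cut to a flat foot 22 mm wide, on which it stands. Origin: middle of the foot; x thickness, y width, z up; same front and back.
- green: green CONVEX radius gauge, arc radius 40 mm: 24 mm thick plate rounded below, 34 mm wide tab on top; 69 mm wide, 84 mm tall, 0.16 kg. Arc spans 20 to 60 degrees either side of straight down about a centre 37.6 mm above the origin; below it is cut to a flat foot 27 mm wide, on which it stands. Origin: middle of the foot; x thickness, y width, z up; same front and back.
- blue_arc (a point): centre of the blue gauge's arc, mid-thickness; axes as the gauge's.
- blue_grip (a point): point in the middle of the blue gauge's tab, 18 mm below the tab's top: take it here from above, fingers on the two faces 24 mm apart (closing along the gauge's x).
- orange_arc (a point): centre of the orange gauge's arc, mid-thickness; axes as the gauge's.
- orange_grip (a point): point in the middle of the orange gauge's tab, 18 mm below the tab's top: take it here from above, fingers on the two faces 24 mm apart (closing along the gauge's x).
- yellow_arc (a point): centre of the yellow gauge's arc, mid-thickness; axes as the gauge's.
- yellow_grip (a point): point in the middle of the yellow gauge's tab, 18 mm below the tab's top: take it here from above, fingers on the two faces 24 mm apart (closing along the gauge's x).
- green_arc (a point): centre of the green gauge's arc, mid-thickness; axes as the gauge's.
- green_grip (a point): point in the middle of the green gauge's tab, 18 mm below the tab's top: take it here from above, fingers on the two faces 24 mm apart (closing along the gauge's x).
- bottle: white plastic bottle with a red cap, 54 mm across, 120 mm tall, loose: a bystander beyond the mat. Origin: centre of its base.
- mouse: white computer mouse, 100 by 58 by 31 mm, loose: a bystander beyond the mat. Origin: centre of its underside.
- marker: white marker pen with a green cap, 120 by 18 mm, lying loose beyond the plate: a bystander. Origin: centre of its underside.
Things that resemble listed ones, but are neither listed nor needed, are in the scene too. Leave any brown, pink or purple look-alike of the yellow alone.

How it is judged:
At the end, for the whole second after the job is handed in: One gauge rests on the clamped insert, arc centre within 3.5 mm of the seat axis in height and sideways, 20 mm along; upright within 4 degrees, square within 5. The other three stand at rest on the mat, foot centres inside its outline, upright within 4 degrees (((z of blue_arc in the frame of seat_axis between -0.0035 and 0.0035 m and y of blue_arc in the frame of seat_axis between -0.0035 and 0.0035 m and x of blue_arc in the frame of seat_axis between -0.02 and 0.02 m and angle between blue's own z axis and vertical below 0.07 rad and angle between the x axis of blue and the x axis of plate, either way round below 0.09 rad and linear speed of blue below 0.01 m/s) or (z of orange_arc in the frame of seat_axis between -0.0035 and 0.0035 m and y of orange_arc in the frame of seat_axis between -0.0035 and 0.0035 m and x of orange_arc in the frame of seat_axis between -0.02 and 0.02 m and angle between orange's own z axis and vertical below 0.07 rad and angle between the x axis of orange and the x axis of plate, either way round below 0.09 rad and linear speed of orange below 0.01 m/s) or (z of yellow_arc in the frame of seat_axis between -0.0035 and 0.0035 m and y of yellow_arc in the frame of seat_axis between -0.0035 and 0.0035 m and x of yellow_arc in the frame of seat_axis between -0.02 and 0.02 m and angle between yellow's own z axis and vertical below 0.07 rad and angle between the x axis of yellow and the x axis of plate, either way round below 0.09 rad and linear speed of yellow below 0.01 m/s) or (z of green_arc in the frame of seat_axis between -0.0035 and 0.0035 m and y of green_arc in the frame of seat_axis between -0.0035 and 0.0035 m and x of green_arc in the frame of seat_axis between -0.02 and 0.02 m and angle between green's own z axis and vertical below 0.07 rad and angle between the x axis of green and the x axis of plate, either way round below 0.09 rad and linear speed of green below 0.01 m/s)) and ((z of blue_arc in the frame of seat_axis between -0.0035 and 0.0035 m and y of blue_arc in the frame of seat_axis between -0.0035 and 0.0035 m and x of blue_arc in the frame of seat_axis between -0.02 and 0.02 m and angle between blue's own z axis and vertical below 0.07 rad and angle between the x axis of blue and the x axis of plate, either way round below 0.09 rad and linear speed of blue below 0.01 m/s) or (x of blue in the frame of mat between -0.11 and 0.11 m and y of blue in the frame of mat between -0.14 and 0.14 m and z of blue in the frame of mat between 0.001 and 0.007 m and angle between blue's own z axis and vertical below 0.07 rad and linear speed of blue below 0.01 m/s)) and ((z of orange_arc in the frame of seat_axis between -0.0035 and 0.0035 m and y of orange_arc in the frame of seat_axis between -0.0035 and 0.0035 m and x of orange_arc in the frame of seat_axis between -0.02 and 0.02 m and angle between orange's own z axis and vertical below 0.07 rad and angle between the x axis of orange and the x axis of plate, either way round below 0.09 rad and linear speed of orange below 0.01 m/s) or (x of orange in the frame of mat between -0.11 and 0.11 m and y of orange in the frame of mat between -0.14 and 0.14 m and z of orange in the frame of mat between 0.001 and 0.007 m and angle between orange's own z axis and vertical below 0.07 rad and linear speed of orange below 0.01 m/s)) and ((z of yellow_arc in the frame of seat_axis between -0.0035 and 0.0035 m and y of yellow_arc in the frame of seat_axis between -0.0035 and 0.0035 m and x of yellow_arc in the frame of seat_axis between -0.02 and 0.02 m and angle between yellow's own z axis and vertical below 0.07 rad and angle between the x axis of yellow and the x axis of plate, either way round below 0.09 rad and linear speed of yellow below 0.01 m/s) or (x of yellow in the frame of mat between -0.11 and 0.11 m and y of yellow in the frame of mat between -0.14 and 0.14 m and z of yellow in the frame of mat between 0.001 and 0.007 m and angle between yellow's own z axis and vertical below 0.07 rad and linear speed of yellow below 0.01 m/s)) and ((z of green_arc in the frame of seat_axis between -0.0035 and 0.0035 m and y of green_arc in the frame of seat_axis between -0.0035 and 0.0035 m and x of green_arc in the frame of seat_axis between -0.02 and 0.02 m and angle between green's own z axis and vertical below 0.07 rad and angle between the x axis of green and the x axis of plate, either way round below 0.09 rad and linear speed of green below 0.01 m/s) or (x of green in the frame of mat between -0.11 and 0.11 m and y of green in the frame of mat between -0.14 and 0.14 m and z of green in the frame of mat between 0.001 and 0.007 m and angle between green's own z axis and vertical below 0.07 rad and linear speed of green below 0.01 m/s))); the robot touches nothing.
It fails at once if the bottle is moved more than 25 mm (distance of bottle from where it was at the start of the episode above 0.025 m).
It fails at once if the mouse is moved more than 25 mm (distance of mouse from where it was at the start of the episode above 0.025 m).
It fails at once if the marker is moved more than 25 mm (distance of marker from where it was at the start of the episode above 0.025 m).
It also fails if it takes over 64 s, if anything falls off the work surface, if the arm or the gripper's body presses on something with over 40 N, if the wrist force passes 120 N, or if a joint passes its speed limit or range.

## Robot

A 6-joint arm with a two-finger parallel gripper is mounted at the origin on the work surface. World frame = base frame: x ahead of the robot, y to its left, z up, the work surface at z = 0. Lengths are in m, angles in rad, forces in N, time in s.
With the tool pointing down it reaches from about 0.25 to 0.775 m from the base axis. Payload 4 kg.
Tool frame: the origin (TCP) lies on the centre line of the jaws, within the pads' length; the fingertips stand 11 mm ahead of it and the grasp point (between the pads) lies 8 mm behind it; z points along the fingers, y is the line along which they close (so a half turn about z gives the same grasp; the last joint's range is limited). The gripper opens to 85 mm and grips with 20 to 120 N. Pads are 22 mm wide; open, the fingers measure 114 mm over their backs; the gripper's body (76 mm by 85 mm) begins 54 mm behind the grasp point. The pads swing forward as they close: fully open they stand 13 mm farther back than shut.
Start: joints at [-1.361, 0.087, 1.371, -0, 1.684, -0.103], TCP at [0.169, -0.523, 0.242] pointing down, gripper open.
Joint ranges: [-3.1, 3.1], [-0.76, 2.03], [0.27, 2.55], [-1.08, 4.22], [0.17, 2.65], [-2.57, 2.57]. Speed limits (rad/s): [2.79, 2.79, 3.14, 3.14, 3.14, 3.14].

## Interface

Orientations are given as a rotation vector (axis times angle).
In Python, from cell import bot gives the robot as it stands. The module is installed in compiled form; this text tells all that it offers.
- The arm moves only by the tool servo_tool, never from a script. Its argument "commands" is a list of rows, each an object of numbers: "dx", "dy", "dz": the shift along the tool's x, y, z in mm; "spin": the turn about the tool's z in degrees; "hand": the finger opening in mm, from 0 to 85.4. A call has 1 to 20 rows; each row is the pose to reach, as a shift and turn from the pose commanded when the call began, along the tool's axes at that moment; what a row does not reach only later rows make up. A row lasts 1/10 s, in which the tool goes at most 50 mm and 8.59 degrees, less where a joint would pass 70% of its speed; a pose out of reach is approached as far as the arm can. A call with a gripper value outside its range is refused whole. The fingers move at their own pace and stop on an object; the grip force is fixed at half the most. Time passes only in rows, so rows that repeat a pose let the fingers close. It gives the time, the measured TCP pose, the force, the opening and the grip force at its end, in the units of the state.
- bot.observe(): the state, without advancing time (a new reading comes with each control period).
- bot.snapshot(name): name is "side" or "top" or "wrist"; returns a dict with "frame" (400x640x3 uint8, blue, green, red), "vfov" (degrees; the focal length in pixels is half the picture's height over the tangent of half this angle, whatever the lens; pixels are square), "cx", "cy" (the principal point, pixels), "xyz" and "orientation" of the camera in the world; the wrist camera has in their place "mount" (4x4, takes a point from camera to tool coordinates, whose origin is the TCP and whose axes are the flange's). Camera axes: x right, y down, z forward; pixel columns grow to the right and rows downward; lengths in m; the calibration is good to about 2 mm. A picture is of the moment at which its call begins: read the wrist's pose just before it. There is no depth.
- bot.close_job(): hands the job in; it is judged then, once.
The state is a dict: "time": time; "joints": joint angles; "qvel": joint speeds; "joint_efforts": joint torques, N m; "position": TCP position; "tcp_rot": TCP orientation; "force": force on the tool from outside, world axes, zero at the start; "moment": the same for the moment, N m; "finger_gap": finger opening in m; "gripper_force": force on a finger pad.
Only numpy, scipy, OpenCV 4.12 (cv2) and the standard library are available. Lean on these libraries where they do the work, as an engineer would, in place of code of your own. Each camera call takes 0.05 s, during which the arm holds its last target. There are 200 camera calls.

## Working session

There is one attempt and no reset: what is moved stays moved. The work goes in short steps, Python scripts to look and compute and a tool call to move; the robot and the scene stay as the last step left them, time stands still between calls to the robot, and variables do not carry over. Pictures are saved under pics/ and viewed, at most 10 in all, crops included, and the job is handed in when it is done.

Besides the shell and the picture viewer there is one more tool, called after "Request:" by a JSON object that holds its "op" and its "data". servo_tool: Moves the arm, as the interface text tells. Its arguments: {"type":"object","properties":{"commands":{"type":"array","items":{"type":"object","properties":{"dx":{"type":"number"},"dy":{"type":"number"},"dz":{"type":"number"},"spin":{"type":"number"},"hand":{"type":"number"}}}}},"required":["commands"]}

```bash
mkdir -p pics; cat > h.py <<'E'
import numpy as np, cv2
from scipy.spatial.transform import Rotation as R
from cell import bot
def snap(n,f):
    o=bot.observe(); s=bot.snapshot(n); cv2.imwrite('pics/'+f,s['frame'])
    if n=='wrist':
        T=np.eye(4);T[:3,:3]=R.from_rotvec(o['tcp_rot']).as_matrix();T[:3,3]=o['position']
        M=T@np.array(s['mount'])
    else:
        M=np.eye(4);q=np.array(s['orientation']);M[:3,:3]=q if q.shape==(3,3) else R.from_rotvec(q).as_matrix();M[:3,3]=s['xyz']
    f_=200/np.tan(np.radians(s['vfov'])/2)
    np.savez('pics/'+f+'.npz',M=M,f=f_,c=[s['cx'],s['cy']])
    return s
def ray(f,u,v):
    d=np.load('pics/'+f+'.npz');r=d['M'][:3,:3]@np.array([(u-d['c'][0])/d['f'],(v-d['c'][1])/d['f'],1]);return d['M'][:3,3],r
def at(f,u,v,z):
    o,r=ray(f,u,v);return o+r*(z-o[2])/r[2]
def proj(f,p):
    d=np.load('pics/'+f+'.npz');q=d['M'][:3,:3].T@(np.array(p)-d['M'][:3,3]);return d['f']*q[:2]/q[2]+d['c']
E
python3 - <<'E'
from h import *
for n in('top','side','wrist'):
    s=snap(n,n+'0.png');print({k:v for k,v in s.items() if k!='frame'});print(np.load('pics/'+n+'0.png.npz')['M'].round(3))
print(bot.observe())
E
```

```text
{'vfov': 47.700580068821374, 'cx': 315.8557486656783, 'cy': 194.56765674602553, 'xyz': array([0.55248676, 0.01438647, 0.98575573]), 'orientation': array([-2.14486004,  2.18329332, -0.08550255])}
[[-0.017 -0.995  0.096  0.552]
 [-1.     0.019  0.016  0.014]
 [-0.018 -0.096 -0.995  0.986]
 [ 0.     0.     0.     1.   ]]
{'vfov': 44.90410508869877, 'cx': 316.1870339631045, 'cy': 198.12173405807974, 'xyz': array([0.15706464, 0.69173114, 0.50702531]), 'orientation': array([-0.79873048,  2.34357992, -1.39441075])}
[[-0.801 -0.308  0.513  0.157]
 [-0.598  0.375 -0.708  0.692]
 [ 0.026 -0.874 -0.484  0.507]
 [ 0.     0.     0.     1.   ]]
{'vfov': 62.386016664489546, 'cx': 325.22237023086194, 'cy': 200.67018471865188, 'mount': array([[ 1.02622762e-03, -9.61176111e-01, -2.75933743e-01,
         6.87306643e-02],
       [ 9.99998805e-01,  6.67260614e-04,  1.39479655e-03,
         8.72489033e-04],
       [-1.15652540e-03, -2.75934845e-01,  9.61175647e-01,
        -1.31324863e-01],
       [ 0.00000000e+00,  0.00000000e+00,  0.00000000e+00,
         1.00000000e+00]])}
[[ 0.309 -0.914 -0.263  0.235]
 [-0.951 -0.297 -0.084 -0.503]
 [-0.001  0.276 -0.961  0.373]
 [ 0.     0.     0.     1.   ]]
{'time': 0.15, 'joints': array([-1.36112714e+00,  8.78294078e-02,  1.37193293e+00,  3.14734173e-05,
        1.68359000e+00, -1.03113191e-01]), 'qvel': array([-0.00122768, -0.00094309, -0.00438331,  0.00079777, -0.00031001,
       -0.00045546]), 'joint_efforts': array([ 1.55910853e-03, -3.52372313e+01, -3.13679445e+01, -1.66997743e-04,
        8.03459290e-03,  9.13629492e-06]), 'position': array([ 0.16916088, -0.52295729,  0.24137074]), 'tcp_rot': array([-3.10151379e+00, -4.89048569e-01,  9.80819735e-05]), 'force': array([-0.59240498,  0.16122652, -0.54170088]), 'moment': array([ 0.00188669, -0.01964852, -0.04959536]), 'gripper_force': 0.0, 'finger_gap': 0.08547730584498173}
```

View pics/top0.png

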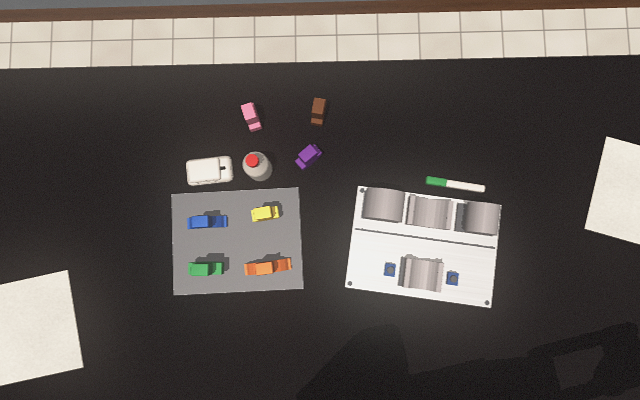

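View pics/side0.png

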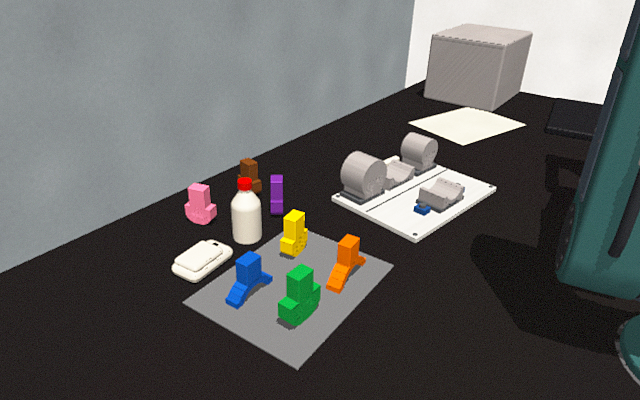

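Top view: the mat spans (172,193)–(302,290). Blue is at (207,221), yellow at (265,213), green at (205,268) and orange at (268,267). The plate is on the right, with the seat insert at (422,273). The side view shows that insert as a hollow. Next I'll work out its radius and the poses.

```bash
python3 - <<'E'
from h import *
c=[at('top0.png',u,v,.012) for u,v in[(358,187),(501,205),(492,307),(346,289)]]
print(np.round(c,3)); ctr=np.mean(c,0);ey=(c[0]+c[3]-c[1]-c[2]);ex=(c[0]+c[1]-c[2]-c[3])
print('size',np.linalg.norm(ex)/2,np.linalg.norm(ey)/2,np.degrees(np.arctan2(-ey[0],ey[1])),np.degrees(np.arctan2(ex[1],ex[0])))
e=ex/np.linalg.norm(ex);print('ctr',ctr,'seat',ctr-.06*e)
m=[at('top0.png',u,v,.004) for u,v in[(172,194),(298,188),(303,289),(174,295)]]
print('mat',np.round(m,3),np.mean(m,0))
im=cv2.imread('pics/top0.png');hsv=cv2.cvtColor(im,cv2.COLOR_BGR2HSV)
t=[]
for n,(a,b),h in [('blue',(105,120),.070),('orange',(5,16),.074),('yellow',(24,34),.08),('green',(50,80),.088)]:
    k=cv2.inRange(hsv,(a,120,50),(b,255,255));k[:,305:]=0;k[:180]=0
    ys,xs=np.nonzero(k);print(n,len(xs),xs.min(),xs.max(),ys.min(),ys.max(),at('top0.png',xs.mean(),ys.mean(),h*.7).round(3),cv2.minAreaRect(np.c_[xs,ys].astype(np.float32)))
a=cv2.resize(im[240:310,340:510],None,fx=4.5,fy=4.5,interpolation=3)
s=cv2.imread('pics/side0.png');b=cv2.resize(s[150:215,380:500],(765,270),interpolation=3)
cv2.imwrite('pics/c1.png',np.vstack([a,b[:600-a.shape[0]]]))
E
```

```text
[[ 0.661 -0.061  0.012]
 [ 0.616 -0.366  0.012]
 [ 0.403 -0.335  0.012]
 [ 0.444 -0.03   0.012]]
size 0.21759438861348146 0.308011726476832 -8.056178956290024 -8.148657053862427
ctr [ 0.53108453 -0.19828945  0.012     ] seat [ 0.47169031 -0.18978493  0.012     ]
mat [[0.654 0.346 0.004]
 [0.662 0.069 0.004]
 [0.445 0.061 0.004]
 [0.436 0.338 0.004]] [0.54935428 0.20359817 0.004     ]
blue 365 188 226 216 228 [0.591 0.259 0.049] ((207.0, 222.0), (12.0, 38.0), 90.0)
orange 547 244 291 258 274 [0.496 0.131 0.052] ((267.5578918457031, 266.93975830078125), (12.914997100830078, 46.572261810302734), 82.50414276123047)
yellow 192 252 278 206 221 [0.608 0.138 0.056] ((264.93121337890625, 212.72933959960938), (12.893424034118652, 26.343708038330078), 80.13418579101562)
green 24 189 206 263 275 [0.489 0.276 0.062] ((197.5, 269.0), (17.0, 12.0), 0.0)
```

View pics/c1.png

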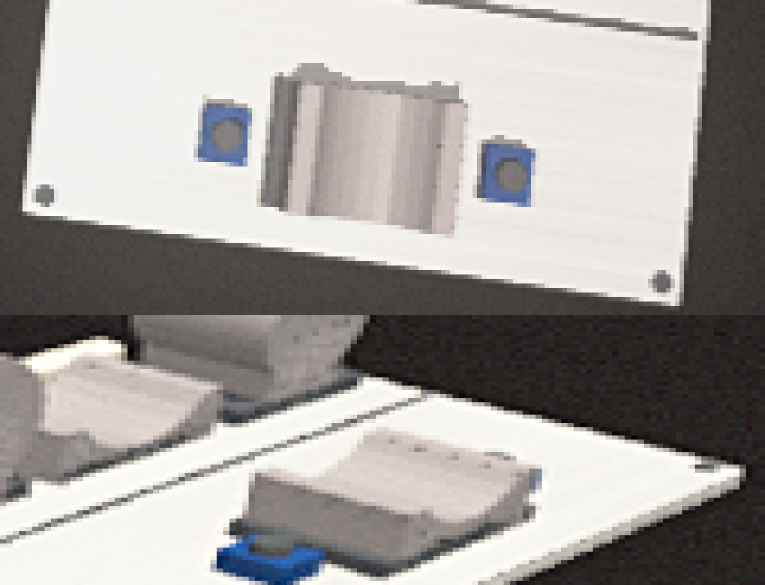

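The insert is a hollow with an opening of about 55 mm, which suggests radius 32 (yellow). I'll take a closer look from above the seat to confirm.

Request:
{"op": "servo_tool", "data": {"commands": [{"dx": 388, "dy": -224, "dz": 0, "spin": -64, "hand": 50}, {"dx": 388, "dy": -224, "dz": 0, "spin": -64, "hand": 50}, {"dx": 388, "dy": -224, "dz": 0, "spin": -64, "hand": 50}, {"dx": 388, "dy": -224, "dz": 0, "spin": -64, "hand": 50}, {"dx": 388, "dy": -224, "dz": 0, "spin": -64, "hand": 50}, {"dx": 388, "dy": -224, "dz": 0, "spin": -64, "hand": 50}, {"dx": 388, "dy": -224, "dz": 0, "spin": -64, "hand": 50}, {"dx": 388, "dy": -224, "dz": 0, "spin": -64, "hand": 50}, {"dx": 388, "dy": -224, "dz": 0, "spin": -64, "hand": 50}, {"dx": 388, "dy": -224, "dz": 0, "spin": -64, "hand": 50}, {"dx": 388, "dy": -224, "dz": 0, "spin": -64, "hand": 50}, {"dx": 388, "dy": -224, "dz": 0, "spin": -64, "hand": 50}, {"dx": 388, "dy": -224, "dz": 0, "spin": -64, "hand": 50}]}}

```text
time: 1.45
position: [0.4687, -0.192, 0.2422]
tcp_rot: [-2.375, -2.057, 0.001]
force: [-0.8, -0.1, -0.1]
finger_gap: 0.0501
gripper_force: 0.0
```

```bash
python3 - <<'E'
from h import *
snap('wrist','w1.png');o=bot.observe();print(o['position'],R.from_rotvec(o['tcp_rot']).as_matrix().round(3),o['time'])
E
```

```text
[ 0.46869593 -0.19205654  0.24231931] [[ 0.143  0.99  -0.   ]
 [ 0.99  -0.143 -0.   ]
 [-0.    -0.    -1.   ]] 1.5
```

View pics/w1.png

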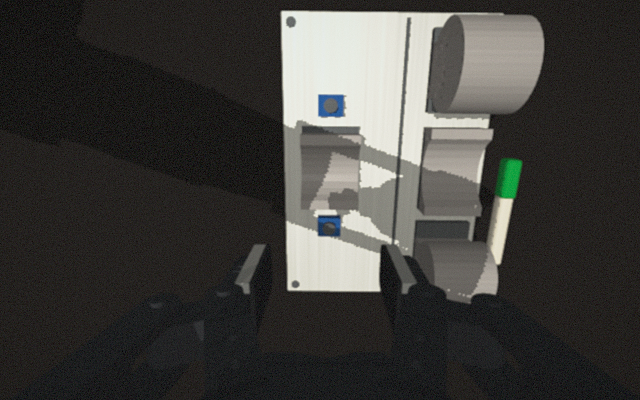

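Clamps at (331,105) and (329,226), with the hollow insert between them at (301–361, 127–209). I'll overlay both radius hypotheses and refine the seat centre.

```bash
python3 - <<'E'
from h import *
f='w1.png';im=cv2.imread('pics/'+f)
hsv=cv2.cvtColor(im,cv2.COLOR_BGR2HSV);k=cv2.inRange(hsv,(100,120,40),(125,255,255));k=cv2.morphologyEx(k,cv2.MORPH_CLOSE,np.ones((9,9)))
n,_,st,ce=cv2.connectedComponentsWithStats(k);P=[]
for i in range(1,n):
    if st[i,4]>100: x,y,w,h=st[i,:4];P.append(at(f,x+w/2,y+h/2,.030));print(st[i],P[-1].round(4))
g=at(f,284,11.5,.012)  # corners
g2=at(f,288.5,291,.012);g3=at(f,281,11,.012)
d=P[0]-P[1];print('dist',np.linalg.norm(d),'mid',(P[0]+P[1])/2,'yaw',np.degrees(np.arctan2(-d[0],d[1])))
d=g3-g2;print('edge',np.linalg.norm(d),(g2+g3)/2,np.degrees(np.arctan2(-d[0],d[1])))
yaw=np.radians(-8.1);ey=np.array([-np.sin(yaw),np.cos(yaw),0]);ex=np.array([np.cos(yaw),np.sin(yaw),0])
print('seat from edge',(g2+g3)/2+.05*ex)
s=(P[0]+P[1])/2;s[2]=.062
outs=[]
im4=cv2.resize(im[90:245,270:400],None,fx=3,fy=3,interpolation=3)
for r in(.032,.040):
    o=im4.copy()
    for sy in(-1,1):
        for sx in(-1,1):
            p=s+ex*.03*sx+ey*sy*r*np.sin(np.pi/3);p[2]-=r/2
            u=proj(f,p);cv2.circle(o,tuple(int(v) for v in(u-[270,90])*3+1.5),4,(0,0,255) ,1)
    outs.append(o)
cv2.imwrite('pics/c2.png',np.hstack(outs))
E
```

```text
[319  95  24  21 363] [ 0.4835 -0.1248  0.03  ]
[318 216  22  20 300] [ 0.4637 -0.2514  0.03  ]
dist 0.1281579587729508 mid [ 0.47361898 -0.1881283   0.03      ] yaw -8.869540894298225
edge 0.3091582348809048 [ 0.42457071 -0.18286531  0.012     ] -8.562186054180719
seat from edge [ 0.47407189 -0.18991037  0.012     ]
```

View pics/c2.png

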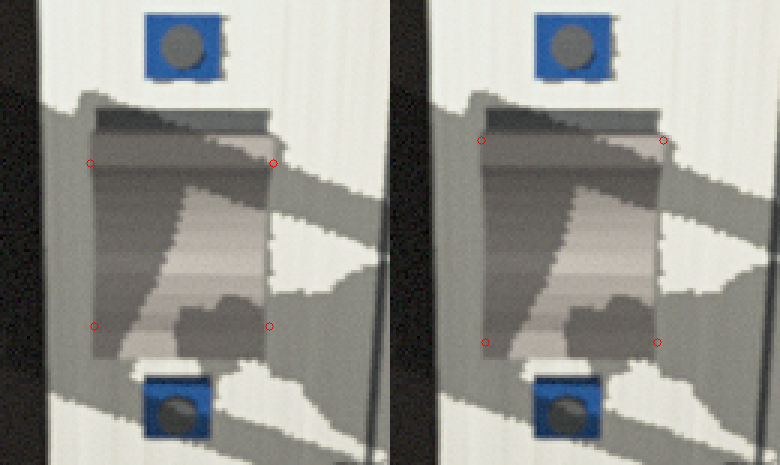

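The R32 overlay matches the rim edges, so yellow is the one that fits. The seat is at about (0.474, -0.189) with yaw about -8.5°. Moving above yellow.

Request:
{"op": "servo_tool", "data": {"commands": [{"dx": 345, "dy": 90, "dz": 20, "spin": -18}, {"dx": 345, "dy": 90, "dz": 20, "spin": -18}, {"dx": 345, "dy": 90, "dz": 20, "spin": -18}, {"dx": 345, "dy": 90, "dz": 20, "spin": -18}, {"dx": 345, "dy": 90, "dz": 20, "spin": -18}, {"dx": 345, "dy": 90, "dz": 20, "spin": -18}, {"dx": 345, "dy": 90, "dz": 20, "spin": -18}, {"dx": 345, "dy": 90, "dz": 20, "spin": -18}, {"dx": 345, "dy": 90, "dz": 20, "spin": -18}, {"dx": 345, "dy": 90, "dz": 20, "spin": -18}]}}

```text
schema error: expected keys dx, dy, dz, spin, hand
```

```bash
python3 - <<'E'
from h import *
snap('wrist','w2.png');o=bot.observe();print(o['position'],R.from_rotvec(o['tcp_rot']).as_matrix().round(3),o['time'])
im=cv2.imread('pics/w2.png');hsv=cv2.cvtColor(im,cv2.COLOR_BGR2HSV);k=cv2.inRange(hsv,(22,100,40),(36,255,255))
n,l,st,ce=cv2.connectedComponentsWithStats(k);print(st[1:][st[1:,4]>40])
cv2.imwrite('pics/w2b.png',np.hstack([im[:, :],]))
E
```

```text
[ 0.46876827 -0.19197057  0.24235009] [[ 0.143  0.99  -0.   ]
 [ 0.99  -0.143 -0.   ]
 [-0.     0.    -1.   ]] 1.55
[]
```

View pics/w2.png

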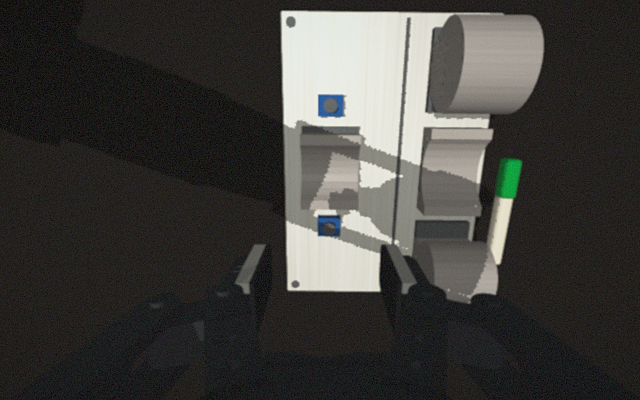

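The call was refused because "hand" is required in every row, so the picture shows the same view as before.

Request:
{"op": "servo_tool", "data": {"commands": [{"dx": 345, "dy": 90, "dz": 20, "spin": -18, "hand": 50}, {"dx": 345, "dy": 90, "dz": 20, "spin": -18, "hand": 50}, {"dx": 345, "dy": 90, "dz": 20, "spin": -18, "hand": 50}, {"dx": 345, "dy": 90, "dz": 20, "spin": -18, "hand": 50}, {"dx": 345, "dy": 90, "dz": 20, "spin": -18, "hand": 50}, {"dx": 345, "dy": 90, "dz": 20, "spin": -18, "hand": 50}, {"dx": 345, "dy": 90, "dz": 20, "spin": -18, "hand": 50}, {"dx": 345, "dy": 90, "dz": 20, "spin": -18, "hand": 50}, {"dx": 345, "dy": 90, "dz": 20, "spin": -18, "hand": 50}, {"dx": 345, "dy": 90, "dz": 20, "spin": -18, "hand": 50}]}}

```text
time: 2.55
position: [0.607, 0.1366, 0.2223]
tcp_rot: [2.023, 2.403, -0.002]
force: [-0.9, 0.2, 0.4]
finger_gap: 0.05
gripper_force: 0.0
```

```bash
python3 - <<'E'
from h import *
snap('wrist','w3.png');o=bot.observe();print(o['position'],R.from_rotvec(o['tcp_rot']).as_matrix().round(3),o['time'])
im=cv2.imread('pics/w3.png');hsv=cv2.cvtColor(im,cv2.COLOR_BGR2HSV);k=cv2.inRange(hsv,(22,100,40),(36,255,255))
n,l,st,ce=cv2.connectedComponentsWithStats(k);print(st[1:][st[1:,4]>40])
E
```

```text
[0.60698723 0.13620223 0.22265636] [[-0.17   0.985  0.   ]
 [ 0.985  0.17  -0.001]
 [-0.001  0.    -1.   ]] 2.6
[[ 205  109   23    5   95]
 [ 310  148   29   61 1631]
 [ 186  151   22   23  233]]
```

View pics/w3.png

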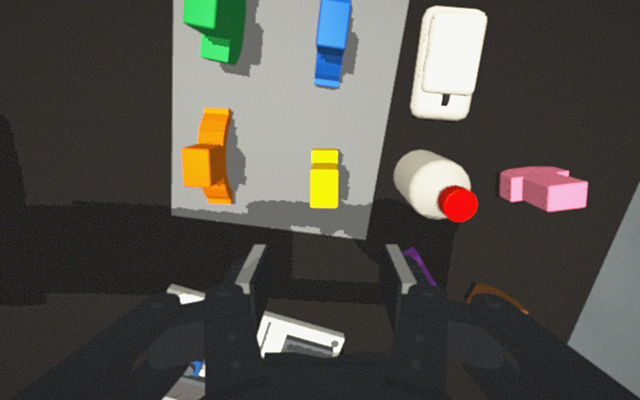

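Yellow tab is at columns 310–339, with its near top edge at row 209. The bottle is to its right, with the cap at (458,203).

```bash
python3 - <<'E'
from h import *
f='w3.png';im=cv2.imread('pics/'+f);hsv=cv2.cvtColor(im,cv2.COLOR_BGR2HSV)
print(hsv[145:212:3,325].tolist())
k=cv2.inRange(hsv,(22,100,40),(36,255,255));k[:,:305]=0
r=np.arange(172,206);L=[];Rr=[]
for y in r: xs=np.nonzero(k[y])[0];L.append(xs.min());Rr.append(xs.max()+1)
l=np.polyfit(r,L,1);q=np.polyfit(r,Rr,1);print('tilt',l[0],q[0],np.mean(L),np.mean(Rr))
b=[np.nonzero(k[:,x])[0].max()+1 for x in range(312,337)];print(b)
e=at(f,(np.mean(L)+np.mean(Rr))/2,np.mean(b),.08)
a1=at(f,np.polyval(l,175),175,.08);a2=at(f,np.polyval(l,205),205,.08);d1=a1-a2
b1=at(f,np.polyval(q,175),175,.08);b2=at(f,np.polyval(q,205),205,.08);d2=b1-b2
for d in(d1,d2):print('yaw',np.degrees(np.arctan2(-d[0],d[1])))
yaw=np.radians(10);c=(a1+a2+b1+b2)/4;print('width',np.linalg.norm(b1-a1))
ey=np.array([-np.sin(yaw),np.cos(yaw),0]);ctr=e+.017*ey;print('edge',e,'ctr',ctr)
o=bot.observe();M=R.from_rotvec(o['tcp_rot']).as_matrix();print('tool delta mm',(M.T@(ctr-o['position'])*1000).round(1))
print('far edge px',proj(f,ctr+.017*ey),'bottle cap',at(f,458,203,.12), proj(f,ctr))
E
```

```text
[[48, 7, 179], [21, 112, 195], [30, 245, 253], [30, 245, 247], [30, 245, 247], [30, 245, 248], [25, 243, 207], [25, 242, 199], [26, 244, 238], [30, 245, 247], [30, 245, 247], [30, 245, 247], [30, 245, 247], [30, 245, 247], [30, 245, 247], [30, 245, 247], [30, 245, 247], [30, 245, 247], [30, 245, 247], [30, 245, 247], [30, 245, 248], [20, 118, 184], [30, 5, 109]]
tilt -1.223584373509861e-15 -0.03468296409472866 310.0 338.38235294117646
[np.int64(208), np.int64(208), np.int64(208), np.int64(208), np.int64(208), np.int64(208), np.int64(208), np.int64(208), np.int64(208), np.int64(208), np.int64(208), np.int64(208), np.int64(208), np.int64(208), np.int64(208), np.int64(208), np.int64(208), np.int64(208), np.int64(208), np.int64(208), np.int64(208), np.int64(209), np.int64(208), np.int64(208), np.int64(208)]
yaw 9.155181041563683
yaw 8.591234676447113
width 0.024325687270557124
edge [0.60786716 0.11976811 0.08      ] ctr [0.60491514 0.13650984 0.08      ]
tool delta mm [  0.8  -2.  142.7]
far edge px [324.07649456 169.36138705] bottle cap [0.70239794 0.15293629 0.12      ] [324.13479453 189.0241395 ]
```

Request:
{"op": "servo_tool", "data": {"commands": [{"dx": 1, "dy": -2, "dz": 60, "spin": 1, "hand": 50}, {"dx": 1, "dy": -2, "dz": 100, "spin": 1, "hand": 50}, {"dx": 1, "dy": -2, "dz": 135, "spin": 1, "hand": 50}, {"dx": 1, "dy": -2, "dz": 155, "spin": 1, "hand": 50}, {"dx": 1, "dy": -2, "dz": 167, "spin": 1, "hand": 50}, {"dx": 1, "dy": -2, "dz": 167, "spin": 1, "hand": 50}, {"dx": 1, "dy": -2, "dz": 167, "spin": 1, "hand": 15}, {"dx": 1, "dy": -2, "dz": 167, "spin": 1, "hand": 15}, {"dx": 1, "dy": -2, "dz": 167, "spin": 1, "hand": 15}, {"dx": 1, "dy": -2, "dz": 167, "spin": 1, "hand": 15}, {"dx": 1, "dy": -2, "dz": 167, "spin": 1, "hand": 15}, {"dx": 1, "dy": -2, "dz": 167, "spin": 1, "hand": 15}, {"dx": 1, "dy": -2, "dz": 167, "spin": 1, "hand": 15}, {"dx": 1, "dy": -2, "dz": 167, "spin": 1, "hand": 15}]}}

```text
time: 4.0
position: [0.6065, 0.1387, 0.0579]
tcp_rot: [2.039, 2.385, 0.004]
force: [0.1, -1.4, 5.5]
finger_gap: 0.0235
gripper_force: 59.4
```

Request:
{"op": "servo_tool", "data": {"commands": [{"dx": 0, "dy": 0, "dz": -40, "spin": 0, "hand": 15}, {"dx": 0, "dy": 0, "dz": -90, "spin": 0, "hand": 15}, {"dx": -20, "dy": -10, "dz": -130, "spin": 4, "hand": 15}, {"dx": -60, "dy": -36, "dz": -130, "spin": 8, "hand": 15}, {"dx": -100, "dy": -60, "dz": -130, "spin": 17.4, "hand": 15}, {"dx": -140, "dy": -84, "dz": -130, "spin": 17.4, "hand": 15}, {"dx": -180, "dy": -108, "dz": -130, "spin": 17.4, "hand": 15}, {"dx": -220, "dy": -132, "dz": -130, "spin": 17.4, "hand": 15}, {"dx": -260, "dy": -156, "dz": -130, "spin": 17.4, "hand": 15}, {"dx": -290, "dy": -174, "dz": -130, "spin": 17.4, "hand": 15}, {"dx": -303, "dy": -182, "dz": -130, "spin": 17.4, "hand": 15}, {"dx": -303, "dy": -182, "dz": -130, "spin": 17.4, "hand": 15}, {"dx": -303, "dy": -182, "dz": -130, "spin": 17.4, "hand": 15}, {"dx": -303, "dy": -182, "dz": -130, "spin": 17.4, "hand": 15}]}}

```text
time: 5.4
position: [0.4724, -0.1877, 0.1851]
tcp_rot: [-2.378, -2.052, -0.001]
force: [-1.0, -0.1, -2.9]
finger_gap: 0.0232
gripper_force: 59.3
```

```bash
python3 - <<'E'
from h import *
snap('wrist','w4.png');o=bot.observe();M=R.from_rotvec(o['tcp_rot']).as_matrix();print(o['position'],M.round(3),o['time'],o['finger_gap'])
im=cv2.imread('pics/w4.png');hsv=cv2.cvtColor(im,cv2.COLOR_BGR2HSV)
k=cv2.inRange(hsv,(20,100,40),(36,255,255));n,l,st,ce=cv2.connectedComponentsWithStats(k);print(st[1:][st[1:,4]>40])
snap('side','s4.png')
s=cv2.imread('pics/s4.png')
cv2.imwrite('pics/c4.png',np.hstack([cv2.resize(im[:,220:440],None,fx=1.5,fy=1.5),cv2.resize(s[60:260,340:520],(450,500)).__getitem__(slice(0,500)) if 0 else cv2.resize(s[40:280,340:580],(450,600))]) if 0 else np.hstack([cv2.resize(im[:,200:460],(390,600)),cv2.resize(s[40:280,350:510],(400,600))]))
E
```

```text
[ 0.47247936 -0.18769649  0.18513402] [[ 0.146  0.989 -0.   ]
 [ 0.989 -0.146  0.001]
 [ 0.    -0.    -1.   ]] 5.45 0.022881223202227265
[[ 292  189   67  149 8671]]
```

View pics/c4.png

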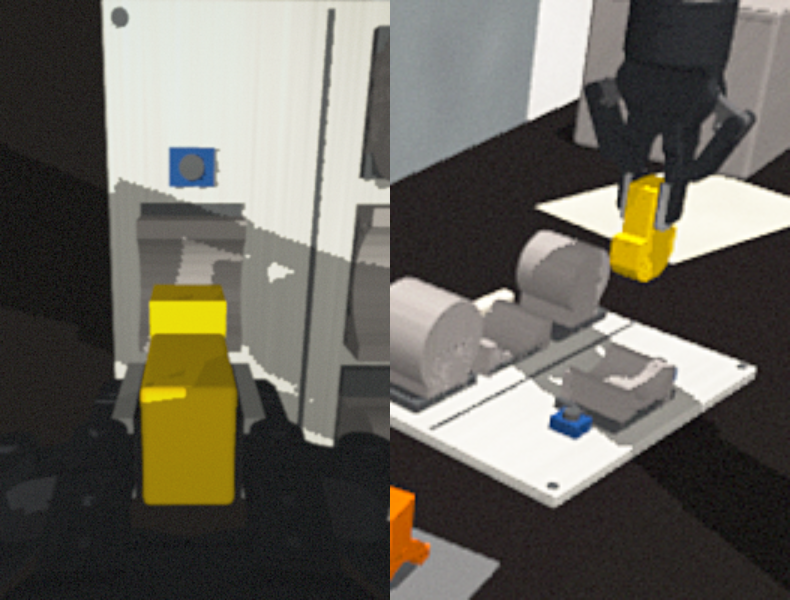

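The gripper holds yellow squarely over the seat. The tab's top face runs from crop row 385 to 503 (image v about 257–336). I'll check its offset in the hand, and re-measure the seat using the visible clamp and plate edge.

```bash
python3 - <<'E'
from h import *
f='w4.png';im=cv2.imread('pics/'+f);hsv=cv2.cvtColor(im,cv2.COLOR_BGR2HSV)
P=bot.observe();M=R.from_rotvec(P['tcp_rot']).as_matrix();p0=P['position']
c=hsv[215:342,345,2].astype(int);print(c.tolist())
for v in(257,336):
    w=at(f,326,v,p0[2]+.022);print(v,(M.T@(w-p0)*1000).round(1))
k=cv2.inRange(hsv,(20,100,40),(36,255,255))
r=np.arange(265,330);L=[np.nonzero(k[y])[0].min() for y in r];Q=[np.nonzero(k[y])[0].max()+1 for y in r]
l=np.polyfit(r,L,1);q=np.polyfit(r,Q,1)
for pf in(l,q):
    for v in(268,328):
        w=at(f,np.polyval(pf,v),v,p0[2]+.022);print((M.T@(w-p0)*1000).round(1))
# clamp at +y
k=cv2.inRange(hsv,(100,120,40),(125,255,255));k=cv2.morphologyEx(k,cv2.MORPH_CLOSE,np.ones((9,9)));n,_,st,ce=cv2.connectedComponentsWithStats(k)
for s in st[1:]:
    if s[4]>100: print(s,at(f,s[0]+s[2]/2,s[1]+s[3]/2,.03))
E
```

```text
[235, 234, 233, 233, 235, 237, 234, 181, 130, 131, 132, 129, 127, 128, 129, 133, 133, 130, 132, 131, 130, 132, 126, 117, 122, 122, 116, 120, 114, 124, 114, 120, 120, 120, 120, 120, 119, 115, 118, 120, 117, 121, 129, 141, 155, 151, 156, 157, 157, 156, 155, 160, 159, 158, 160, 163, 155, 159, 161, 157, 158, 161, 159, 157, 157, 154, 162, 156, 160, 155, 158, 162, 161, 159, 160, 159, 162, 157, 161, 154, 158, 157, 158, 160, 157, 162, 158, 158, 156, 160, 158, 155, 159, 156, 156, 161, 154, 156, 156, 156, 155, 155, 158, 156, 162, 156, 154, 156, 154, 156, 155, 156, 155, 155, 156, 156, 159, 155, 159, 152, 137, 90, 38, 35, 34, 35, 35]
257 [ 15.9  -0.4 -22. ]
336 [-17.8  -0.3 -22. ]
[ 11.5 -16.6 -22. ]
[-14.2 -20.2 -22. ]
[ 11.5  11.5 -22. ]
[-14.2  11.5 -22. ]
[313  99  30  25 493] [ 0.48337492 -0.12474367  0.03      ]
```

The gauge centre is within 1 mm of the seat estimate. Lowering.

Request:
{"op": "servo_tool", "data": {"commands": [{"dx": 0, "dy": 1, "dz": 40, "spin": 0, "hand": 15}, {"dx": 0, "dy": 1, "dz": 70, "spin": 0, "hand": 15}, {"dx": 0, "dy": 1, "dz": 85, "spin": 0, "hand": 15}, {"dx": 0, "dy": 1, "dz": 91, "spin": 0, "hand": 15}, {"dx": 0, "dy": 1, "dz": 94, "spin": 0, "hand": 15}, {"dx": 0, "dy": 1, "dz": 96, "spin": 0, "hand": 15}, {"dx": 0, "dy": 1, "dz": 96, "spin": 0, "hand": 15}]}}

```text
time: 6.2
position: [0.4739, -0.1891, 0.0904]
tcp_rot: [2.378, 2.05, 0.001]
force: [0.8, 0.2, -1.9]
finger_gap: 0.023
gripper_force: 59.4
```

Request:
{"op": "servo_tool", "data": {"commands": [{"dx": 0, "dy": 0, "dz": 1, "spin": 0, "hand": 15}, {"dx": 0, "dy": 0, "dz": 2, "spin": 0, "hand": 15}, {"dx": 0, "dy": 0, "dz": 3, "spin": 0, "hand": 15}, {"dx": 0, "dy": 0, "dz": 3, "spin": 0, "hand": 15}]}}

```text
time: 6.6
position: [0.4734, -0.1889, 0.0867]
tcp_rot: [2.379, 2.051, 0.001]
force: [-0.5, -0.2, -0.3]
finger_gap: 0.0231
gripper_force: 59.7
```

Request:
{"op": "servo_tool", "data": {"commands": [{"dx": 0, "dy": 0, "dz": 1, "spin": 0, "hand": 15}, {"dx": 0, "dy": 0, "dz": 1.5, "spin": 0, "hand": 15}, {"dx": 0, "dy": 0, "dz": 1.5, "spin": 0, "hand": 15}]}}

```text
time: 6.9
position: [0.4737, -0.1885, 0.086]
tcp_rot: [2.379, 2.051, 0.002]
force: [-0.6, 4.3, 4.6]
finger_gap: 0.0234
gripper_force: 60.3
```

It made contact at the predicted height of 0.086, which confirms the R32 fit. Nudging to relieve the side force, then releasing.

Request:
{"op": "servo_tool", "data": {"commands": [{"dx": 0.6, "dy": 0, "dz": 0, "spin": 0, "hand": 15}, {"dx": 0.8, "dy": 0, "dz": 0.5, "spin": 0, "hand": 15}, {"dx": 0.8, "dy": 0, "dz": 0.5, "spin": 0, "hand": 15}]}}

```text
time: 7.2
position: [0.4739, -0.1881, 0.0855]
tcp_rot: [2.378, 2.05, 0.002]
force: [-0.6, 2.1, 6.1]
finger_gap: 0.0233
gripper_force: 60.5
```

Request:
{"op": "servo_tool", "data": {"commands": [{"dx": 0.4, "dy": 0, "dz": 0, "spin": 0, "hand": 20}, {"dx": 0.4, "dy": 0, "dz": 0, "spin": 0, "hand": 26}, {"dx": 0.4, "dy": 0, "dz": 0, "spin": 0, "hand": 35}, {"dx": 0.4, "dy": 0, "dz": 0, "spin": 0, "hand": 45}, {"dx": 0.4, "dy": 0, "dz": 0, "spin": 0, "hand": 45}, {"dx": 0.4, "dy": 0, "dz": 0, "spin": 0, "hand": 45}, {"dx": 0.4, "dy": 0, "dz": -20, "spin": 0, "hand": 45}, {"dx": 0.4, "dy": 0, "dz": -60, "spin": 0, "hand": 45}, {"dx": 0.4, "dy": 0, "dz": -110, "spin": 0, "hand": 45}, {"dx": 0.4, "dy": 0, "dz": -140, "spin": 0, "hand": 45}, {"dx": 0.4, "dy": 0, "dz": -140, "spin": 0, "hand": 45}, {"dx": 0.4, "dy": 0, "dz": -140, "spin": 0, "hand": 45}]}}

```text
time: 8.4
position: [0.4735, -0.1879, 0.2249]
tcp_rot: [2.378, 2.05, 0.001]
force: [-0.4, 0.4, -0.7]
finger_gap: 0.0449
gripper_force: 0.0
```

```bash
python3 - <<'E'
from h import *
f='w5.png';snap('wrist',f);o=bot.observe();p0=o['position'];M=R.from_rotvec(o['tcp_rot']).as_matrix();print(p0,o['time'])
snap('side','s5.png');im=cv2.imread('pics/'+f);s=cv2.imread('pics/s5.png')
cv2.imwrite('pics/c5.png',np.hstack([cv2.resize(im[60:300,240:440],(400,480),interpolation=3),cv2.resize(s[100:220,390:490],(400,480),interpolation=3)]))
hsv=cv2.cvtColor(im,cv2.COLOR_BGR2HSV)
k=cv2.inRange(hsv,(20,100,40),(36,255,255));n,l,st,ce=cv2.connectedComponentsWithStats(k);print(st[1:][st[1:,4]>40])
i=1+np.argmax(st[1:,4]);x,y,w,h=st[i,:4];print('x-',at(f,x,y+h*.8,.108),'x+',at(f,x+w,y+h*.8,.108),'near edge',at(f,x+w/2,y+h,.108))
print('expected seat-y edge', np.array([.4737,-.189])-.017*np.array([.148,.989]))
E
```

```text
[ 0.47287082 -0.18757159  0.22329886] 8.45
[[ 310  153   31   65 1925]]
x- [ 0.46041544 -0.1925307   0.108     ] x+ [ 0.48448855 -0.19610505  0.108     ] near edge [ 0.47087444 -0.2049873   0.108     ]
expected seat-y edge [ 0.471184 -0.205813]
```

View pics/c5.png

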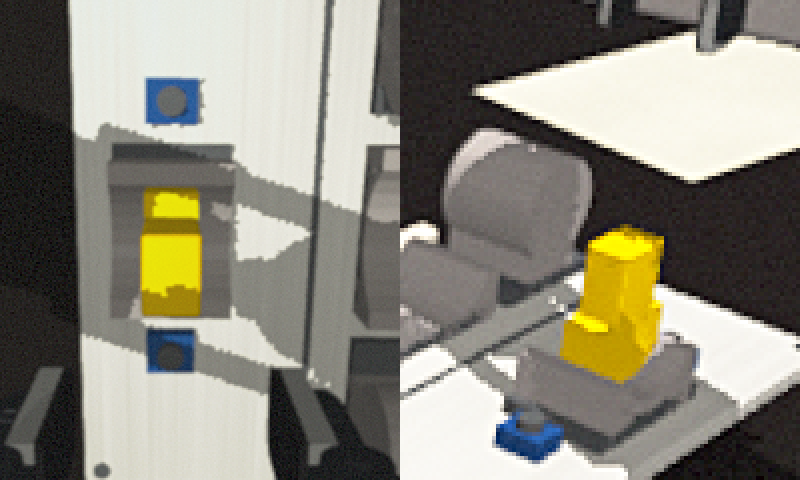

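Yellow sits in the hollow of the seat insert. It is upright and square, and its tab edge is within 1 mm of the prediction. The gripper is clear, so I'm handing in.

```bash
python3 -c "
from cell import bot
print(bot.close_job())"
```

```text
the job is handed in; nothing more can be done
None
```

The clamped insert is a 32 mm hollow, so I left the yellow gauge upright and fully home on it, did not touch the other three gauges or the bystanders, and handed the job in; no verdict came back.

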